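# Slide the pot past the spring stop

## Task

With a fingertip, hold the red spring-loaded press bar down and, while it is down, push the black tab so that the orange carrier with its green pot slides past the stop, all the way to the end stop beside the yellow dispenser. Then let go so that the stop springs fully up behind the carrier. Only press and push: do not grip or lift the tab or the pot, keep the pot standing in its seat, and leave everything else where it is.

Things in the scene. Friction and masses are not known exactly. Their poses are not given: they have to be found in the camera images.
- slide_jig: Fixed wooden base board, 12 mm thick, x -120..165, y -172..118 mm, with two aluminium rails along y. Origin on the bench surface, at the stop tooth's y; z up. +y is the direction the carrier must travel. Carrier centre line at x = 35 mm, press bar centre line at x = -90 mm. An aluminium end stop (top 62 mm above the bench) closes the rails at y = 97 mm.
- press_bar (a point): Middle of the red press bar's top face, 34 mm above the bench when up; moves with the bar. The bar is 34 mm wide (x), 210 mm long (jig y -165..45 mm). It sinks level when pressed anywhere along it and carries the steel stop tooth (jig y -5..5 mm), which stands 8 mm above the carrier's underside when up and so blocks the carrier.
- stop (a joint): How far the press bar and its tooth are down, m: 0 fully up, 0.014 bottomed. The tooth frees the carrier from 0.008 on; 0.011 is a good depth. Spring: about 4 N to start, 9 N at the bottom; it rises by itself when let go, but the carrier keeps the tooth down while over it.
- push_tab (a point): Centre of the black upright push tab, 51 mm above the bench, over the press bar's centre line; moves with the carrier, axes as the jig's. Tab 44 mm wide (x), 12 mm thick (y), 40 to 62 mm above the bench. Pushed on its -y face. Its arm, 12 mm wide in y, 40 to 47 mm above the bench, joins it to the carrier on its +x side.
- carrier: Orange carrier plate (90 mm x, 70 mm y, 12 mm thick), origin at the centre of its underside, 34 mm above the bench; axes as the jig's. It slides only along jig y and cannot leave the rails. Its jig y (same as the tab's) starts at -95 to -50 mm; at -40 it meets the tooth if up, from +40 it is past it, +62 is the end stop. Takes 2 to 4 N to push, stays where left.
- pot_seat (a point): Centre of the flat seat floor on top of the carrier plate (90 mm x, 70 mm y), 46 mm above the bench, with an 8 mm high square lip round the pot's foot. Axes as the jig's.
- pot_center (a point): Half-way up, on the axis, the green plastic pot standing loose in the carrier's seat: 66 mm high, 76 mm across its rim, 53 mm at the foot.
- dispenser: Yellow push dispenser bottle, 62 mm across and 158 mm high, standing loose on the jig's board at about jig x = 122 mm, y = 60 mm, with a white nozzle reaching 72 mm towards the pot's final place. Origin at the centre of its underside. Leave alone.
- pot_b: Second green pot (66 mm high, 76 mm across) standing on the bench, origin at its underside. Leave alone.
- pot_c: Third green pot (66 mm high, 76 mm across) standing on the bench, origin at its underside. Leave alone.
- cloche: Clear acrylic bell cloche, 156 mm across, 202 mm high with its knob, origin under its centre. Leave alone.
- rake: Stainless hand rake with a wooden handle, lying flat, about 250 mm long along its x axis. Leave alone.
- stakes: Short bundle of wooden stakes, 206 x 46 x 24 mm, lying along its x axis. Leave alone.
Things that resemble listed ones, but are neither listed nor needed, are in the scene too. What is shaped like the part that bears pot_center but blue is not meant.

How it is judged:
By the outcome, as a careful person would: the job done as asked, in the order asked, and still so for the second after the job is handed in, with the robot touching nothing.
It also fails if it takes over 35 s, if anything falls off the work surface, if the arm or the gripper's body presses on something with over 40 N, if the wrist force passes 120 N, or if a joint passes its speed limit or range.

## Robot

A 6-joint arm with a two-finger parallel gripper is mounted at the origin on the work surface. World frame = base frame: x ahead of the robot, y to its left, z up, the work surface at z = 0. Lengths are in m, angles in rad, forces in N, time in s.
With the tool pointing down it reaches from about 0.35 to 0.975 m from the base axis. Payload 4.9 kg.
Tool frame: the origin (TCP) lies midway between the tips of the shut fingers; the grasp point (between the pads) lies 19 mm behind it; x points along the fingers, z is the direction in which the jaws open and shut, and the axes are right-handed (so a half turn about x gives the same grasp; the last joint's range is limited). The gripper opens to 85 mm and grips with 20 to 120 N. Pads are 22 mm wide; open, the fingers measure 114 mm over their backs; the gripper's body (76 mm by 85 mm) begins 54 mm behind the grasp point. The pads swing forward as they close: fully open they stand 13 mm farther back than shut.
Start: joints at [1.045, 0.053, 1.613, -0, 1.476, -0.119], TCP at [0.247, 0.574, 0.231] pointing down, gripper open.
Joint ranges: [-3.01, 3.01], [-1.01, 2.22], [0.06, 2.58], [-1.02, 4.17], [0.09, 2.62], [-3.14, 3.14]. Speed limits (rad/s): [2.57, 2.57, 3.14, 3.14, 3.14, 3.14].

## Interface

Orientations are given as a unit quaternion [w, x, y, z].
In Python, from plant import state, cams, workorder, nets gives the robot as it stands.
- The arm moves only by the tool play_rows, never from a script. Its argument "motion" is a list of rows, each a list of 3 entries, a list of its own where there are three numbers: the closure, from -1 (fully open) to 1 (shut), then the shift along the world's x, y, z in m, then the turn about the world's z in rad. A call has 1 to 5 rows; each row is the pose to reach, as a shift and turn from the pose commanded when the call began; what a row does not reach only later rows make up. A row lasts 1/10 s, in which the tool goes at most 50 mm and 8.59 degrees, less where a joint would pass 70% of its speed; a pose out of reach is approached as far as the arm can. A call with a gripper value outside its range is refused whole. The fingers move at their own pace and stop on an object; the grip force is fixed at half the most. Time passes only in rows, so rows that repeat a pose let the fingers close. It gives the time, the measured TCP pose, the force and the opening at its end, in the units of the state.
- state(): the state, without advancing time (a new reading comes with each control period).
- cams.grab_frame(name): name is "side" or "top"; returns (picture, depth): 400x640x3 uint8, red, green, blue; 400x640 float32, m along the optical axis (not along the pixel's ray), 0 where there is no reading.
- cams.camera_info(name): a dict with "K" (3x3 intrinsics, pixels), "k1" (the pictures are not rectified: a ray, as slopes to the right and down, at radius r is drawn at 1 + k1 r^2 times it, then the intrinsics apply), "rvec" (rotation vector, rad) and "tvec" (3), from world to camera coordinates, as OpenCV has them. Camera axes: x right, y down, z forward; pixel columns grow to the right and rows downward; lengths in m; the calibration is good to about 2 mm. A picture is of the moment at which its call begins. camera_info takes no time and is no camera call.
- workorder.job_done(): hands the job in, once; it reports no verdict.
Trained networks look in the newest picture that a camera, given by its name, has taken for a name from the list of things; names that differ only in an ending like _2 or _b are one class to them, and where a whole thing is asked for, a point or a joint stands for the part that bears it (a point fixed in the world has none). Each returns a list of dicts, best first, with "score" (0 to 1); they miss things now and then, are a little off and sometimes report something else, mostly with a low value. They report only what shows in the picture. A call takes as long as a camera call. They do not tell look-alikes from the thing itself.
- nets.recognise(camera, target): "at" ([x, y, z] in m, in world coordinates, good to about 4 mm: the middle of the surface that is visible of it).
- nets.landmark_of(camera, target): "at" ([x, y, z] in m, in world coordinates, good to about 4 mm: a listed point, or the origin of a listed thing).
The state is a dict: "time": time; "joint_pos": joint angles; "joint_vel": joint speeds; "joint_efforts": joint torques, N m; "tool_pos": TCP position; "tool_rot": TCP orientation; "contact_force": force on the tool from outside, world axes, zero at the start; "ft_torque": the same for the moment, N m; "gripper_width": opening from 0.0 (shut) to 1.0 (fully open).
Only numpy, scipy, OpenCV 4.12 (cv2) and the standard library are available. Lean on these libraries where they do the work, as an engineer would, in place of code of your own. Each camera call takes 0.05 s, during which the arm holds its last target.

## Working session

There is one attempt and no reset: what is moved stays moved. The work goes in short steps, Python scripts to look and compute and a tool call to move; the robot and the scene stay as the last step left them, time stands still between calls to the robot, and variables do not carry over. Pictures are saved under pics/ and viewed, and the job is handed in when it is done.

Besides the shell and the picture viewer there is one more tool, called after "Call:" in YAML: its name, and indented under it one key for each argument. play_rows: Moves the arm, as the interface text tells. Its arguments: {"type":"object","properties":{"motion":{"type":"array","items":{"type":"array"}}},"required":["motion"]}

```bash
mkdir -p pics; cat > h.py <<'E'
import numpy as np,cv2
from plant import state,cams,workorder,nets
def grab(n,f):
    im,d=cams.grab_frame(n); cv2.imwrite('pics/'+f,im[:,:,::-1]); np.save('pics/'+f+'.npy',d); return im,d
def world(n,u,v,d):
    c=cams.camera_info(n);K=np.array(c['K'],float);k1=c['k1']
    xd=(u-K[0,2])/K[0,0];yd=(v-K[1,2])/K[1,1]
    p=cv2.undistortPoints(np.array([[[u,v]]],float),K,np.array([k1,0,0,0.]))[0,0]
    R=cv2.Rodrigues(np.array(c['rvec'],float))[0]
    pc=np.array([p[0]*d,p[1]*d,d]);return R.T@(pc-np.array(c['tvec'],float).ravel())
def proj(n,P):
    c=cams.camera_info(n)
    return cv2.projectPoints(np.array(P,float).reshape(-1,3),np.array(c['rvec'],float),np.array(c['tvec'],float),np.array(c['K'],float),np.array([c['k1'],0,0,0.]))[0].reshape(-1,2)
E
python3 - <<'E'
from h import *
for n in('top','side'):
    grab(n,n+'0.png')
    for t in ('slide_jig','press_bar','push_tab','carrier','pot_seat','pot_center','dispenser'):
        print(n,t,[(np.round(r['at'],3).tolist(),round(r['score'],2)) for r in nets.landmark_of(n,t)][:3])
s=state();print(s['time'],s['tool_pos'],s['tool_rot'],s['contact_force'])
E
```

```text
top slide_jig [([0.605, 0.016, 0.002], 0.77)]
top press_bar [([0.501, -0.027, 0.04], 0.63)]
top push_tab [([0.5, -0.058, 0.051], 0.7)]
top carrier []
top pot_seat [([0.622, -0.079, 0.048], 0.73)]
top pot_center [([0.759, -0.259, 0.033], 0.93), ([0.623, -0.075, 0.077], 0.88), ([0.377, -0.05, 0.035], 0.76)]
top dispenser [([0.74, 0.061, 0.011], 0.93)]
side slide_jig [([0.605, 0.017, 0.001], 0.88), ([0.458, -0.417, -0.0], 0.65)]
side press_bar [([0.507, -0.03, 0.037], 0.61)]
side push_tab [([0.494, -0.058, 0.046], 0.92)]
side carrier [([0.627, -0.081, 0.037], 0.92)]
side pot_seat [([0.504, -0.032, 0.039], 0.41)]
side pot_center [([0.762, -0.258, 0.033], 0.76), ([0.375, -0.051, 0.037], 0.74), ([0.625, -0.078, 0.078], 0.68)]
side dispenser [([0.734, 0.063, 0.011], 0.69), ([0.627, -0.078, 0.045], 0.34)]
0.8 [0.24729514 0.57399721 0.23136221] [ 0.5907287  -0.38867845  0.59066017  0.38870198] [ 0.15853943  0.75473912 -0.61358842]
```

View pics/top0.png

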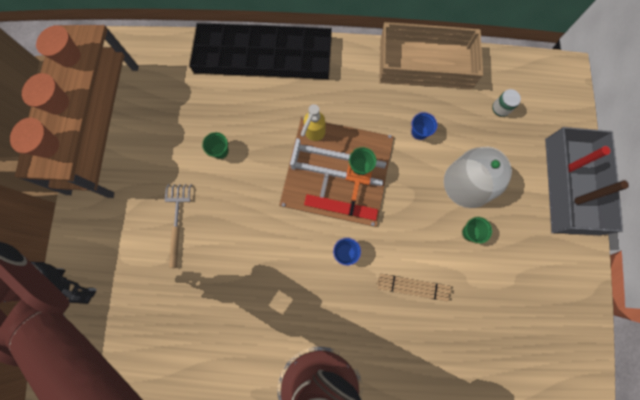

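View pics/side0.png

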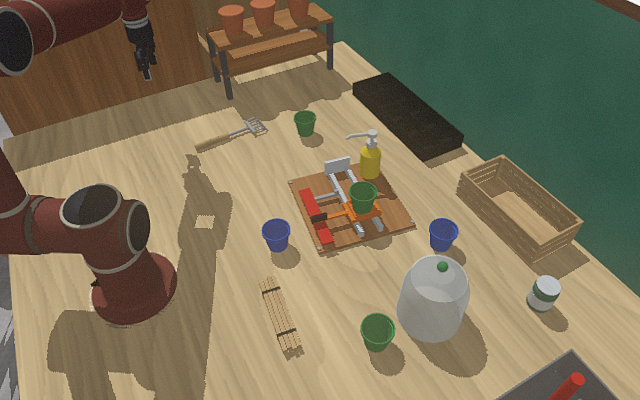

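The pictures show the red bar around (340,208) in the top view, with the tab at (352,207) and the pot at (362,160). The nets agree with this, and +y runs left in the top view. Next I'll refine the jig's yaw and the bar line.

```bash
python3 - <<'E'
from h import *
from scipy.spatial.transform import Rotation as Ro
for n in('top','side'):
    im=cv2.imread(f'pics/{n}0.png');d=np.load(f'pics/{n}0.png.npy')
    b,g,r=[im[:,:,i].astype(int) for i in range(3)]
    m=(r>110)&(g<45)&(b<60)&(d>0)
    vs,us=np.nonzero(m)
    P=np.array([world(n,u,v,d[v,u]) for u,v in zip(us,vs)])
    k=(abs(P[:,2]-.034)<.012)&(P[:,0]<.6)&(P[:,0]>.4)&(abs(P[:,1])<.25)
    Q=P[k]; print(n,len(Q),'z',np.median(Q[:,2]))
    (c,wh,a)=cv2.minAreaRect((Q[:,:2]*1000).astype(np.float32));print(c,wh,a, np.round(cv2.boxPoints((c,wh,a))).tolist())
    # black tab
    m=(im.max(2)<60)&(d>0);vs,us=np.nonzero(m)
    P=np.array([world(n,u,v,d[v,u]) for u,v in zip(us,vs)])
    k=(abs(P[:,2]-.052)<.016)&(abs(P[:,0]-.5)<.05)&(abs(P[:,1]+.058)<.05);Q=P[k];print('tab',len(Q),np.round(Q.mean(0),3) if len(Q) else '',np.round(np.r_[Q.min(0),Q.max(0)],3))
R=Ro.from_quat(state()['tool_rot'][[1,2,3,0]] if 0 else np.roll(state()['tool_rot'],-1)).as_matrix();print(R.round(3))
for n in('top','side'):
    im=cv2.imread(f'pics/{n}0.png')
    o=np.array([.605,.016]);y=np.deg2rad(-9.5);A=np.array([[np.cos(y),-np.sin(y)],[np.sin(y),np.cos(y)]])
    S=4
    im=cv2.resize(im,None,fx=S,fy=S,interpolation=cv2.INTER_CUBIC)
    for rect,z in(((-120,165,-172,118),.012),((-107,-73,-165,45),.034)):
        x0,x1,y0,y1=rect
        c=np.array([[x0,y0],[x1,y0],[x1,y1],[x0,y1]])/1000
        W=np.c_[c@A.T+o,np.full(4,z)]
        cv2.polylines(im,[((proj(n,W)+.5)*S).astype(int)],True,(255,255,0),1)
    p=(proj(n,[[.58,-.02,.03]])[0]*S).astype(int)
    cv2.imwrite(f'pics/{n}_ov.png',im[max(p[1]-300,0):p[1]+300,max(p[0]-400,0):p[0]+400])
E
```

```text
top 24 z 0.034337396083684885
(499.29833984375, -68.28118896484375) (35.106388092041016, 30.513141632080078) 81.81257629394531 [[482.0, -83.0], [512.0, -88.0], [517.0, -53.0], [487.0, -49.0]]Traceback (most recent call last):
  File "<stdin>", line 14, in <module>
  File "h.py", line 6, in world
    c=cams.camera_info(n);K=np.array(c['K'],float);k1=c['k1']
ValueError: time passes only in moves, steps and waits
```

```bash
sed -i 's/^def grab/_c={}\ndef info(n):\n    if n not in _c: _c[n]=cams.camera_info(n)\n    return _c[n]\ndef grab/; s/c=cams.camera_info(n)/c=info(n)/' h.py
cat > m.py <<'E'
from h import *
from scipy.spatial.transform import Rotation as Ro
for n in('top','side'):
    im=cv2.imread(f'pics/{n}0.png');d=np.load(f'pics/{n}0.png.npy')
    b,g,r=[im[:,:,i].astype(int) for i in range(3)]
    m=(r>90)&(g<r*.33)&(b<r*.4)&(d>0)
    vs,us=np.nonzero(m)
    P=np.array([world(n,u,v,d[v,u]) for u,v in zip(us,vs)])
    k=(abs(P[:,2]-.034)<.012)&(P[:,0]<.54)&(P[:,0]>.4)&(abs(P[:,1])<.25)
    Q=P[k]; print(n,len(Q),'z',np.median(Q[:,2]))
    (c,wh,a)=cv2.minAreaRect((Q[:,:2]*1000).astype(np.float32));print(c,wh,a, np.round(cv2.boxPoints((c,wh,a))).tolist())
    m=(im.max(2)<60)&(d>0);m[:, :150]=0;vs,us=np.nonzero(m)
    P=np.array([world(n,u,v,d[v,u]) for u,v in zip(us,vs)])
    k=(abs(P[:,2]-.052)<.016)&(abs(P[:,0]-.5)<.05)&(abs(P[:,1]+.058)<.05);Q=P[k];print('tab',len(Q))
    if len(Q): print(np.round(np.r_[Q.mean(0),Q.min(0),Q.max(0)],3))
R=Ro.from_quat(np.roll(state()['tool_rot'],-1)).as_matrix();print(R.round(3))
for n in('top','side'):
    im=cv2.imread(f'pics/{n}0.png')
    o=np.array([.605,.016]);y=np.deg2rad(-9.5);A=np.array([[np.cos(y),-np.sin(y)],[np.sin(y),np.cos(y)]])
    S=4
    im=cv2.resize(im,None,fx=S,fy=S,interpolation=cv2.INTER_CUBIC)
    for rect,z in(((-120,165,-172,118),.012),((-107,-73,-165,45),.034),((-112,-68,-96,-84),.062)):
        x0,x1,y0,y1=rect
        c=np.array([[x0,y0],[x1,y0],[x1,y1],[x0,y1]])/1000
        W=np.c_[c@A.T+o,np.full(4,z)]
        cv2.polylines(im,[((proj(n,W)+.5)*S).astype(int)],True,(255,255,0),1)
    p=(proj(n,[[.58,-.02,.03]])[0]*S).astype(int)
    cv2.imwrite(f'pics/{n}_ov.png',im[max(p[1]-300,0):p[1]+300,max(p[0]-400,0):p[0]+400])
E
python3 m.py
```

```text
top 635 z 0.0343044173507641
(505.6680908203125, -28.49401092529297) (204.2695770263672, 29.2318058013916) 81.18336486816406 [[476.0, -127.0], [504.0, -132.0], [536.0, 70.0], [507.0, 75.0]]
tab 30
[ 0.498 -0.058  0.062  0.481 -0.062  0.057  0.517 -0.054  0.066]
side 43 z 0.03293557808442248
(503.4121398925781, -27.66313934326172) (208.0037841796875, 31.60947608947754) 81.08004760742188 [[472.0, -128.0], [503.0, -133.0], [535.0, 73.0], [504.0, 78.0]]
tab 10
[ 0.506 -0.064  0.048  0.478 -0.07   0.038  0.519 -0.058  0.063]
[[ 0.    -0.918  0.396]
 [ 0.     0.396  0.918]
 [-1.    -0.     0.   ]]
```

View pics/top_ov.png

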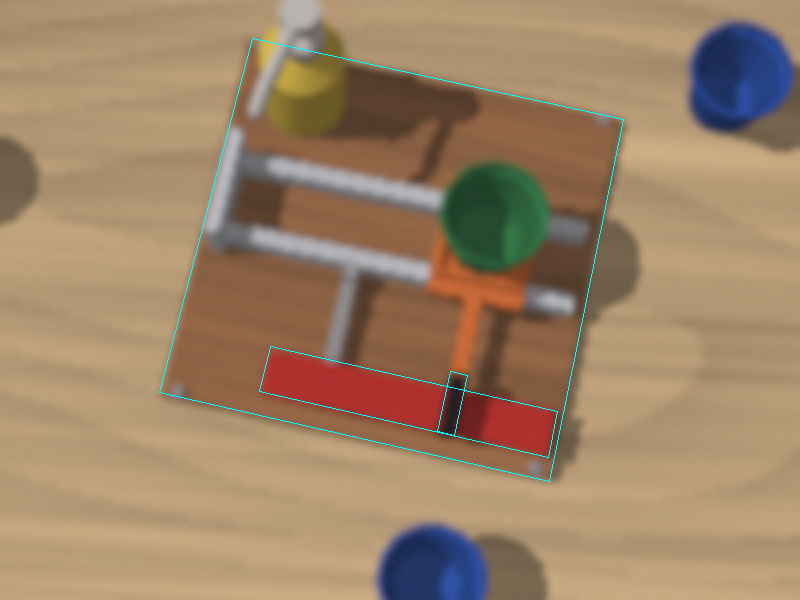

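View pics/side_ov.png

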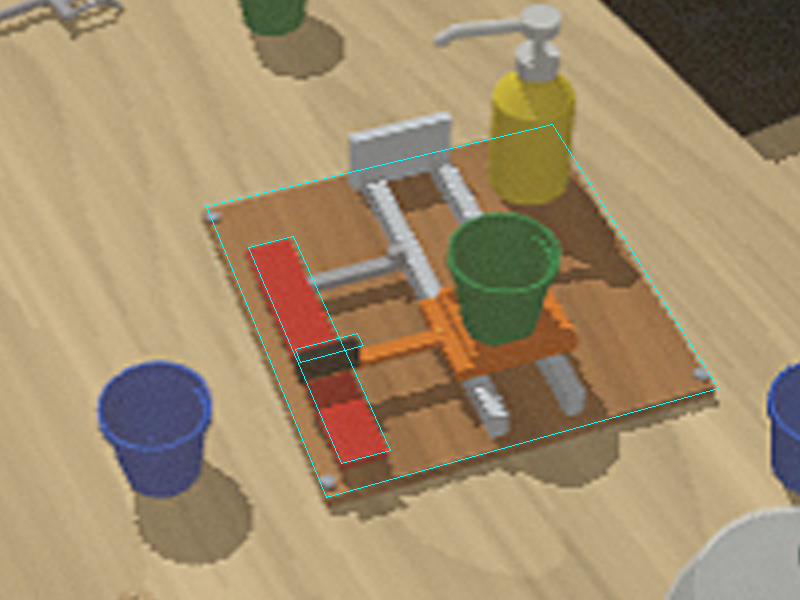

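The overlay fits in both views: jig at (0.605, 0.016), yaw -9.5°, tab at jig y = -90. The press point behind the tab is jig (-90, -125), which is world (0.496, -0.092). I'll go there with the fingers shut and the jaw axis along jig x.

Call:
play_rows:
  motion:
    - [1,[0.016,-0.044,0],-0.09]
    - [1,[0.033,-0.088,0],-0.18]
    - [1,[0.05,-0.133,0],-0.27]
    - [1,[0.066,-0.178,0],-0.36]
    - [1,[0.083,-0.222,0],-0.44]

```text
time: 1.3
tool_pos: [0.3305, 0.3503, 0.2314]
tool_rot: [0.662, -0.25, 0.661, 0.25]
contact_force: [0.4, 1.0, 0.1]
gripper_width: 0.142
```

Call:
play_rows:
  motion:
    - [1,[0.016,-0.044,0],-0.09]
    - [1,[0.033,-0.088,0],-0.18]
    - [1,[0.05,-0.133,0],-0.27]
    - [1,[0.066,-0.178,0],-0.36]
    - [1,[0.083,-0.222,0],-0.44]

```text
time: 1.8
tool_pos: [0.4136, 0.1281, 0.2317]
tool_rot: [0.701, -0.099, 0.7, 0.099]
contact_force: [0.7, -0.1, 0.3]
gripper_width: -0.006
```

Call:
play_rows:
  motion:
    - [1,[0.016,-0.044,0],-0.09]
    - [1,[0.033,-0.088,0],-0.18]
    - [1,[0.05,-0.133,0],-0.27]
    - [1,[0.066,-0.178,0],-0.36]
    - [1,[0.083,-0.222,0],-0.44]

```text
time: 2.3
tool_pos: [0.4966, -0.0942, 0.2316]
tool_rot: [0.705, 0.057, 0.705, -0.057]
contact_force: [0.5, 0.5, 0.4]
gripper_width: 0.0
```

Call:
play_rows:
  motion:
    - [1,[0,0,-0.05],0]
    - [1,[0,0,-0.1],0]
    - [1,[0,0,-0.14],0]
    - [1,[0,0,-0.18],0]
    - [1,[0,0,-0.18],0]

```text
time: 2.8
tool_pos: [0.4911, -0.0904, 0.0451]
tool_rot: [0.701, 0.056, 0.709, -0.054]
contact_force: [-0.8, 0.5, -0.6]
gripper_width: -0.0
```

```bash
python3 - <<'E'
from h import *
for n in('top','side'):
    im,_=grab(n,n+'1.png')
    p=proj(n,[[.5,-.08,.05]])[0].astype(int);print(p)
    c=im[max(p[1]-70,0):p[1]+70,p[0]-95:p[0]+95,::-1]
    cv2.imwrite(f'pics/{n}1c.png',cv2.resize(c,None,fx=4,fy=4,interpolation=cv2.INTER_CUBIC))
s=state();print(s['tool_pos'],s['contact_force'])
E
```

```text
[359 208]
[322 223]
[ 0.49621681 -0.09194809  0.05158472] [ 0.61787478 -0.33798321 -0.19659543]
```

View pics/top1c.png

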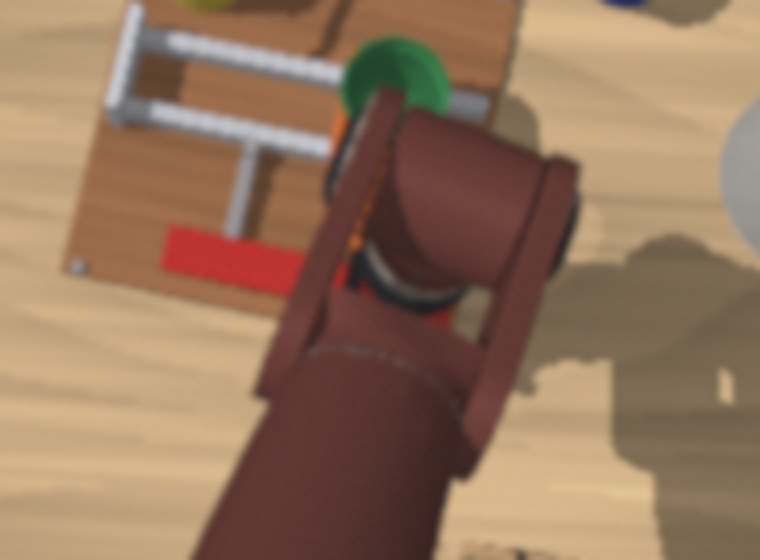

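View pics/side1c.png

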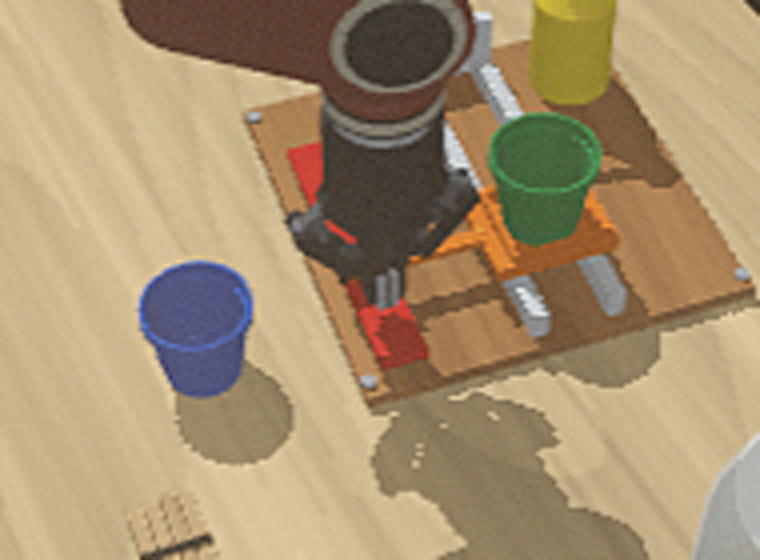

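The fingertips stand over the bar behind the tab, and the side view at about (385,290) in the crop confirms it. Before sweeping I'll check that the wrist clears the dispenser.

```bash
python3 - <<'E'
from h import *
y=np.deg2rad(-9.5);A=np.array([[np.cos(y),-np.sin(y)],[np.sin(y),np.cos(y)]])
for n in('top','side'):
    d=np.load(f'pics/{n}1.png.npy');d0=np.load(f'pics/{n}0.png.npy')
    m=(d>0)&(d0>0)&(d<d0-.03);vs,us=np.nonzero(m)
    P=np.array([world(n,u,v,d[v,u]) for u,v in zip(us,vs)])
    J=(P[:,:2]-[.605,.016])@A
    ref=np.array([-.09,-.125]);J=J-ref
    for lo in np.arange(.02,.2,.02):
        k=(J[:,0]>=lo)&(J[:,0]<lo+.02)&(abs(J[:,1])<.2)&(P[:,2]>.07)
        if k.sum()>3: print(n,'dx',round(lo,2),k.sum(),'z',np.percentile(P[k,2],[2,98]).round(3),'y',np.percentile(J[k,1],[2,98]).round(3))
E
```

```text
top dx 0.02 261 z [0.338 0.365] y [-0.054  0.06 ]
top dx 0.04 15 z [0.314 0.353] y [0.027 0.049]
side dx 0.02 418 z [0.101 0.367] y [-0.063  0.047]
side dx 0.04 89 z [0.119 0.351] y [-0.013  0.043]
```

Nothing on the arm reaches more than about 60 mm towards the pot, so the path is clear. Pressing down now.

Call:
play_rows:
  motion:
    - [1,[0,0,-0.01],0]
    - [1,[0,0,-0.018],0]
    - [1,[0,0,-0.024],0]
    - [1,[0,0,-0.029],0]
    - [1,[0,0,-0.029],0]

```text
time: 3.4
tool_pos: [0.4981, -0.0926, 0.0237]
tool_rot: [0.706, 0.055, 0.704, -0.055]
contact_force: [0.2, -0.5, 7.6]
gripper_width: -0.0
```

Call:
play_rows:
  motion:
    - [1,[0,0,0],0]
    - [1,[0,0,0],0]

```text
time: 3.6
tool_pos: [0.4981, -0.0926, 0.0242]
tool_rot: [0.706, 0.055, 0.704, -0.055]
contact_force: [0.3, 0.2, 6.9]
gripper_width: 0.003
```

Call:
play_rows:
  motion:
    - [1,[0,0,-0.0015],0]
    - [1,[0.0005,0.003,-0.0015],0]
    - [1,[0.0015,0.009,-0.0015],0]
    - [1,[0.002,0.012,-0.0015],0]
    - [1,[0.0025,0.015,-0.0015],0]

```text
time: 4.1
tool_pos: [0.5007, -0.0787, 0.023]
tool_rot: [0.706, 0.054, 0.704, -0.056]
contact_force: [-1.7, -5.5, 7.5]
gripper_width: -0.001
```

Call:
play_rows:
  motion:
    - [1,[0.0005,0.003,0],0]
    - [1,[0.001,0.006,0],0]
    - [1,[0.0015,0.009,0],0]
    - [1,[0.002,0.012,0],0]
    - [1,[0.0025,0.015,0],0]

```text
time: 4.6
tool_pos: [0.5032, -0.0642, 0.0232]
tool_rot: [0.706, 0.053, 0.704, -0.056]
contact_force: [-2.8, -6.5, 8.7]
gripper_width: 0.002
```

```bash
cat > look.py <<'E'
import sys
from h import *
n='side';t=sys.argv[1]
im,_=grab(n,t+'.png')
p=proj(n,[[.58,0,.05]])[0].astype(int)
cv2.imwrite(f'pics/{t}c.png',cv2.resize(im[max(p[1]-75,0):p[1]+75,p[0]-100:p[0]+100,::-1],None,fx=4,fy=4,interpolation=cv2.INTER_CUBIC))
y=np.deg2rad(-9.5);A=np.array([[np.cos(y),-np.sin(y)],[np.sin(y),np.cos(y)]])
for k in('carrier','pot_center','push_tab','press_bar'):
    for r in nets.landmark_of(n,k):
        if r['score']>.4: print(k,round(r['score'],2),np.round(r['at'],3),'jig',np.round((np.array(r['at'])[:2]-[.605,.016])@A,3))
s=state();print(s['time'],s['tool_pos'],'jig',(np.array(s['tool_pos'])[:2]-[.605,.016])@A,s['contact_force'])
E
python3 look.py s2
```

```text
carrier 0.86 [ 0.629 -0.069  0.032] jig [ 0.038 -0.08 ]
pot_center 0.94 [ 0.76  -0.258  0.032] jig [ 0.198 -0.244]
pot_center 0.72 [ 0.376 -0.051  0.036] jig [-0.215 -0.104]
pot_center 0.67 [ 0.627 -0.064  0.078] jig [ 0.035 -0.075]
press_bar 0.69 [ 0.504 -0.031  0.028] jig [-0.091 -0.063]
4.85 [ 0.50323241 -0.06379081  0.02318878] jig [-0.08720262 -0.09549302] [-1.42916994 -4.35667588  8.68076519]
```

View pics/s2c.png

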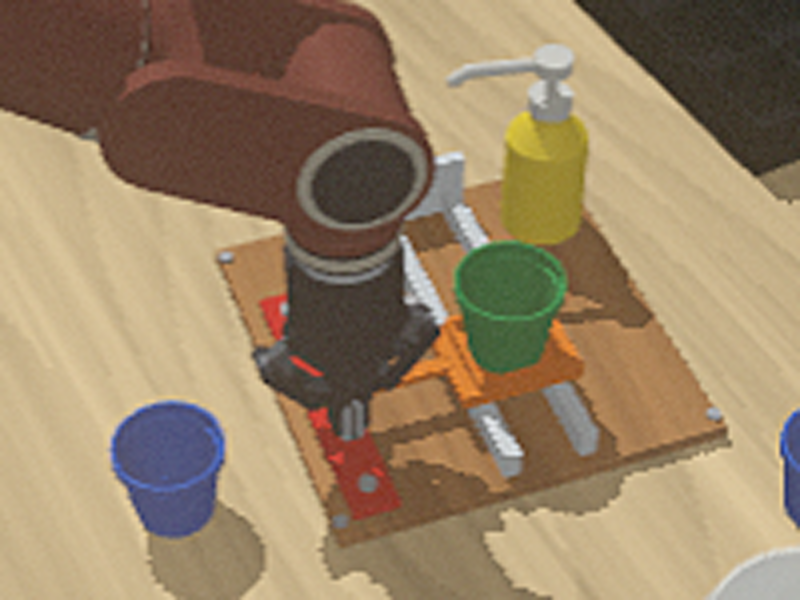

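It works: the bar is down, the carrier has moved to about -78, and the pot is standing in its seat. I'll keep going.

Call:
play_rows:
  motion:
    - [1,[0.0008,0.005,0],0]
    - [1,[0.0016,0.01,0],0]
    - [1,[0.0024,0.015,0],0]
    - [1,[0.0032,0.02,0],0]
    - [1,[0.004,0.025,0],0]

```text
time: 5.35
tool_pos: [0.5071, -0.0391, 0.0232]
tool_rot: [0.706, 0.053, 0.704, -0.056]
contact_force: [-2.7, -7.4, 8.1]
gripper_width: 0.001
```

Call:
play_rows:
  motion:
    - [1,[0.0008,0.005,0],0]
    - [1,[0.0016,0.01,0],0]
    - [1,[0.0024,0.015,0],0]
    - [1,[0.0032,0.02,0],0]
    - [1,[0.004,0.025,0],0]

```text
time: 5.85
tool_pos: [0.511, -0.0139, 0.0231]
tool_rot: [0.706, 0.053, 0.704, -0.056]
contact_force: [-3.0, -7.4, 9.8]
gripper_width: -0.004
```

Call:
play_rows:
  motion:
    - [1,[0.0008,0.005,0],0]
    - [1,[0.0016,0.01,0],0]
    - [1,[0.0024,0.015,0],0]
    - [1,[0.0032,0.02,0],0]
    - [1,[0.004,0.025,0],0]

```text
time: 6.35
tool_pos: [0.515, 0.0112, 0.0231]
tool_rot: [0.706, 0.053, 0.704, -0.056]
contact_force: [-2.4, -7.2, 9.5]
gripper_width: 0.002
```

Call:
play_rows:
  motion:
    - [1,[0.0008,0.005,0],0]
    - [1,[0.0016,0.01,0],0]
    - [1,[0.0024,0.015,0],0]
    - [1,[0.0032,0.02,0],0]
    - [1,[0.004,0.025,0],0]

```text
time: 6.85
tool_pos: [0.5189, 0.0364, 0.0231]
tool_rot: [0.706, 0.053, 0.704, -0.056]
contact_force: [-3.5, -7.4, 10.3]
gripper_width: 0.0
```

```bash
python3 look.py s3
```

```text
pot_center 0.82 [ 0.376 -0.052  0.036] jig [-0.215 -0.105]
pot_center 0.78 [0.641 0.034 0.078] jig [0.032 0.024]
pot_center 0.65 [ 0.762 -0.261  0.033] jig [ 0.201 -0.247]
press_bar 0.98 [ 0.506 -0.03   0.025] jig [-0.09  -0.062]
7.1 [0.51900541 0.03703757 0.02310341] jig [-0.08828743  0.00655585] [-2.87617425 -2.88511095  8.7651228 ]
```

View pics/s3c.png

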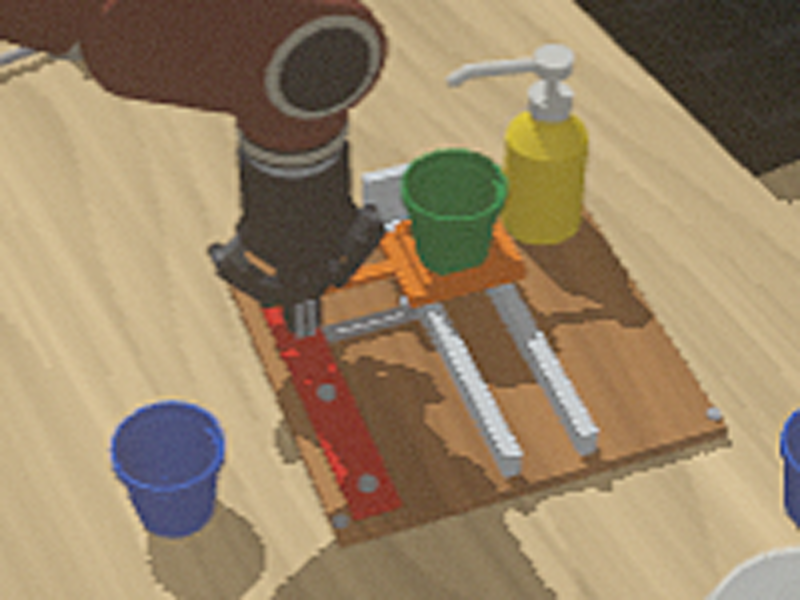

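The bar is still down, the carrier is at about +24 and the pot is upright. I'll finish the travel slowly and watch the force.

Call:
play_rows:
  motion:
    - [1,[0.0008,0.005,0],0]
    - [1,[0.0016,0.01,0],0]
    - [1,[0.0024,0.015,0],0]
    - [1,[0.0032,0.02,0],0]
    - [1,[0.004,0.025,0],0]

```text
time: 7.6
tool_pos: [0.5229, 0.0615, 0.0231]
tool_rot: [0.706, 0.054, 0.704, -0.056]
contact_force: [-2.5, -6.0, 10.0]
gripper_width: -0.003
```

Call:
play_rows:
  motion:
    - [1,[0.0003,0.002,0],0]
    - [1,[0.0006,0.004,0],0]
    - [1,[0.001,0.006,0],0]
    - [1,[0.0013,0.008,0],0]
    - [1,[0.0016,0.01,0],0]

```text
time: 8.1
tool_pos: [0.5245, 0.0715, 0.0231]
tool_rot: [0.706, 0.054, 0.704, -0.056]
contact_force: [-2.8, -6.2, 10.3]
gripper_width: 0.003
```

Two to four more millimetres are expected. I'll step 1 mm at a time until the force rises.

Call:
play_rows:
  motion:
    - [1,[0.0002,0.001,0],0]
    - [1,[0.0003,0.002,0],0]
    - [1,[0.0005,0.003,0],0]

```text
time: 8.4
tool_pos: [0.5249, 0.0745, 0.023]
tool_rot: [0.706, 0.054, 0.704, -0.056]
contact_force: [-2.7, -6.2, 8.9]
gripper_width: -0.001
```

Call:
play_rows:
  motion:
    - [1,[0.0002,0.001,0],0]
    - [1,[0.0003,0.002,0],0]

```text
time: 8.6
tool_pos: [0.5251, 0.0754, 0.0231]
tool_rot: [0.706, 0.052, 0.704, -0.057]
contact_force: [-5.2, -13.4, 11.4]
gripper_width: -0.001
```

The force jumped to 13 N with the tool at jig y +45, so the carrier is at about +62, the end stop. Now back off slightly and let go.

Call:
play_rows:
  motion:
    - [1,[-0.0005,-0.003,0],0]
    - [1,[-0.001,-0.006,0],0]
    - [1,[-0.001,-0.006,0.008],0]
    - [1,[-0.001,-0.006,0.02],0]
    - [1,[-0.001,-0.006,0.04],0]

```text
time: 9.1
tool_pos: [0.5208, 0.0718, 0.06]
tool_rot: [0.703, 0.055, 0.707, -0.055]
contact_force: [-0.8, 0.0, 0.0]
gripper_width: -0.004
```

Call:
play_rows:
  motion:
    - [1,[0,0,0.03],0]
    - [1,[0,0,0.07],0]
    - [1,[0,0,0.12],0]
    - [1,[-0.03,0.02,0.16],0]
    - [1,[-0.07,0.05,0.17],0]

```text
time: 9.6
tool_pos: [0.4575, 0.1191, 0.2356]
tool_rot: [0.707, 0.056, 0.702, -0.056]
contact_force: [0.5, -0.1, 0.8]
gripper_width: 0.004
```

Call:
play_rows:
  motion:
    - [1,[-0.03,0.04,0],0]
    - [1,[-0.05,0.08,0],0]
    - [1,[-0.07,0.12,0],0]
    - [1,[-0.08,0.16,0],0]
    - [1,[-0.08,0.2,0],0]

```text
time: 10.1
tool_pos: [0.3738, 0.3206, 0.2299]
tool_rot: [0.705, 0.054, 0.705, -0.055]
contact_force: [0.5, -1.0, -0.0]
gripper_width: 0.003
```

```bash
python3 look.py s4; python3 - <<'E'
from h import *
im,d=grab('top','t4.png')
p=proj('top',[[.58,0,.05]])[0].astype(int)
cv2.imwrite('pics/t4c.png',cv2.resize(im[p[1]-75:p[1]+75,p[0]-100:p[0]+100,::-1],None,fx=4,fy=4,interpolation=cv2.INTER_CUBIC))
y=np.deg2rad(-9.5);A=np.array([[np.cos(y),-np.sin(y)],[np.sin(y),np.cos(y)]])
for n,dd in(('top',d),('side',np.load('pics/s4.png.npy'))):
    for jy in(-.14,-.1,-.05,0.02):
        q=A@np.array([-.09,jy])+[.605,.016];u=proj(n,[[*q,.034]])[0].round().astype(int)
        print(n,jy,world(n,u[0],u[1],dd[u[1],u[0]])[2].round(4))
E
```

```text
carrier 0.73 [0.648 0.07  0.03 ] jig [0.034 0.061]
carrier 0.53 [ 0.608 -0.41   0.001] jig [ 0.073 -0.42 ]
carrier 0.41 [0.741 0.065 0.012] jig [0.126 0.071]
pot_center 0.94 [ 0.373 -0.049  0.036] jig [-0.218 -0.103]
pot_center 0.85 [ 0.761 -0.258  0.035] jig [ 0.199 -0.244]
pot_center 0.59 [0.648 0.073 0.079] jig [0.032 0.064]
pot_center 0.55 [ 0.294 -0.246 -0.006] jig [-0.264 -0.31 ]
press_bar 0.78 [ 0.505 -0.032  0.039] jig [-0.091 -0.063]
10.35 [0.37538683 0.31899416 0.22939849] jig [-0.27647262  0.26094168] [-0.36832195 -0.66441308  0.35892438]
top -0.14 0.0347
top -0.1 0.0358
top -0.05 0.0337
top 0.02 0.0361
side -0.14 0.0334
side -0.1 0.0317
side -0.05 0.0318
side 0.02 0.0364
```

View pics/s4c.png

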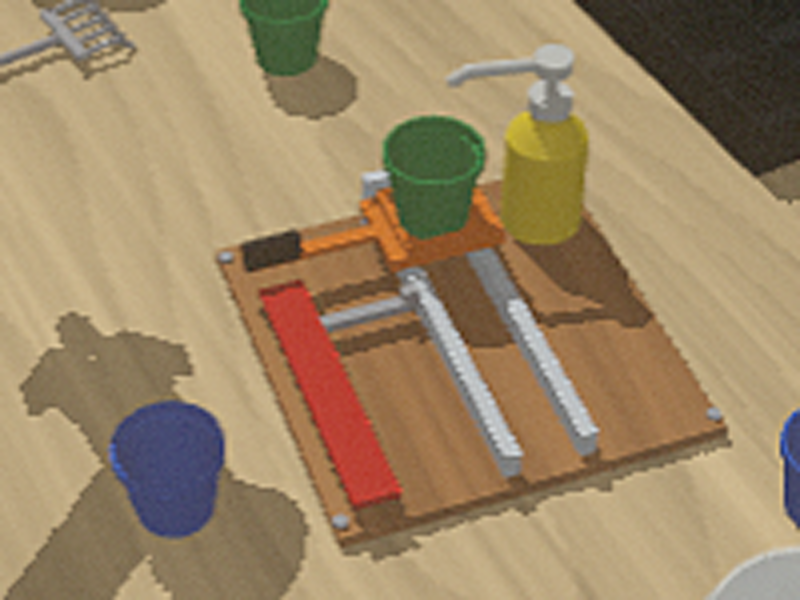

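View pics/t4c.png

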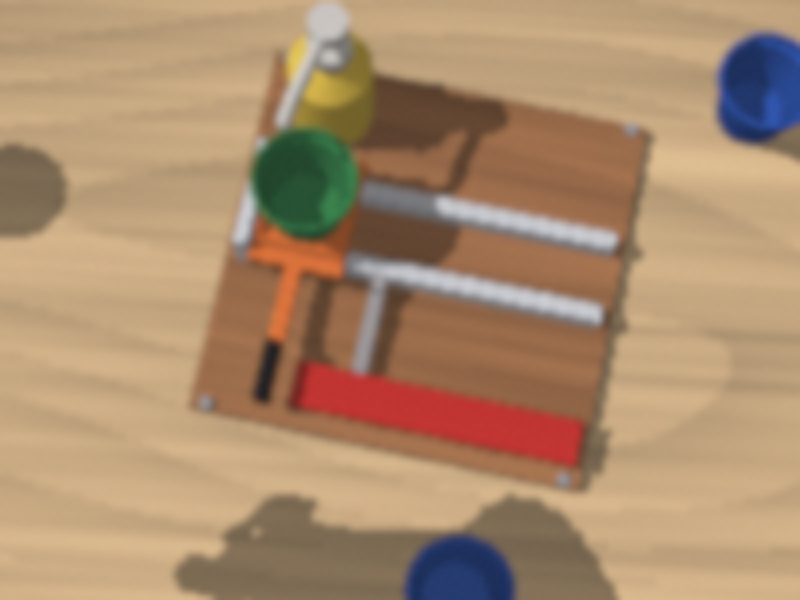

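The carrier is against the end stop at jig y of about +61 to +64, and the pot is upright. The bar's top is back at about 34 mm, and the tooth stands up behind the carrier, near (412,275) in the side crop. The robot touches nothing.

```bash
python3 -c "
from plant import workorder
print(workorder.job_done())"
```

```text
the job is handed in; nothing more can be done
None
```

The job is done and handed in at about 10 s of the 35 s. With the shut fingertips I held the red bar about 11 mm down. I pushed the black tab in one sweep until the force jumped to 13 N at the end stop, then backed off and lifted clear.

**Carrier:** it measured jig y +61 mm, and the pot's own reading gave +64 mm; the end stop is at +62 mm. The pot stands upright in its seat.

**Stop:** the bar's top is back up, reading 32–36 mm against the 34 mm it should be. The camera noise is too large to confirm "fully up" to the millimetre. In the side picture the tooth stands up behind the carrier.

**Everything else:** the dispenser and the nearby pots look unmoved in the last pictures. I did not measure the cloche, rake or stakes again, but the arm did not go near them while low. The wrist force stayed near 18 N in all the readings, and the robot was touching nothing at hand-in.

No check failed. The nets gave a few low-score false "carrier" and "pot" hits, which I ignored.

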